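# Clear the photometer bench by kind

## Task

The measurements are done, so clear the bench by kind: stand the amber dropper bottle and the white reagent bottle in the blue bottle carrier, one in each bay; put the two spare-part cartons in the pale wooden tray, the lamp carton upright in the short bay and the filter carton flat in the long bay; and stand the small used beaker on the free floor of the white wash-up tray, next to the dish that lies there. Keep the bottles and the beaker upright and set them down without dropping them, and leave the dish and the volumetric flask where they are.

Things in the scene. Friction and masses are not known exactly. Their poses are not given: they have to be found in the camera images.
- amber_bottle: Amber glass reagent bottle, black dropper cap; 52 mm across, 132 mm tall, 0.13 kg. Black collar 33 mm across from 79 to 95 mm above the foot, dropper about 22 mm across from 95 to 132 mm. Grip from above on the collar, about 90 to 95 mm up (lower, the dropper meets the palm). Origin: centre of the underside; stands upright, z up.
- white_bottle: White plastic reagent bottle with a blue-grey screw cap; body 56 mm across, 102 mm tall, 0.15 kg. The cap is 35 mm across from 82 to 102 mm above the foot: grip it there from above. Origin: centre of the underside; stands upright, z up.
- lamp_carton: Brown and white upright carton with a spare lamp, 46 x 46 mm and 75 mm tall, for the short bay of the spares tray. Origin: centre of the underside, x and y along its sides; stands upright, z up.
- filter_carton: Flat black and white carton of filters, 90 mm (its x) by 60 mm (its y) by 26 mm high, for the long bay of the spares tray. Grip it across the 60 mm. Origin: centre of the underside; lies flat, z up.
- beaker: Small clear glass beaker with a spout, 68 mm tall, about 50 mm across the wall and 54 mm at the rim, 0.06 kg; for the wash-up tray. Grip it from above round the outside of the wall, about 50 mm up. Origin: centre of the underside; stands upright, z up.
- bottle_carrier: Blue plastic bottle carrier, fixed. Outside 155 mm (x) by 80 mm (y); side walls 45 mm high, end walls 55 mm with hand slots. Two bays in line along its x, each 70 x 70 mm inside, centres at x = -37.5 and x = +37.5 mm, y = 0; floor 5 mm above the origin. Origin: centre of the underside, z up.
- spares_tray: Pale wooden tray, fixed, 183 (x) x 86 mm (y), walls 24 high, floor 4 mm above the origin (centre of underside, z up). Long bay for the filter carton: 106 (x) x 76 mm (y) inside, centre x = -33.5 mm, y = 0; 60 mm finger notches, down to the floor, amid both long walls: fingers close along y. Short bay for the lamp carton: 62 (x) x 76 mm (y), centre x = +55.5 mm, y = 0.
- wash_tray: White shallow wash-up tray, fixed, 170 mm (x) by 125 mm (y), rim 37 mm high, walls 4 mm, floor 4 mm above the origin (centre of the underside, z up). A glass dish lies at its positive x end; the free floor is the end at negative x, its middle at x = -34 mm, y = 0, where the beaker clears dish and walls.
- dish: Clear glass dish, 60 mm across and 12 mm high, lying on the floor of the wash-up tray; it stays there. Origin: centre of the underside, z up.
- flask: Clear glass volumetric flask with a long neck, 48 mm across and 149 mm tall, at the front right of the bench; a bystander. Origin: centre of the underside; stands upright, z up.

How it is judged:
By the outcome, as a careful person would: the job done as asked, in the order asked, and still so for the second after the job is handed in, with the robot touching nothing.
It also fails if it takes over 109 s, if anything falls off the work surface, if the arm or the gripper's body presses on something with over 40 N, if the wrist force passes 120 N, or if a joint passes its speed limit or range.

## Robot

A 6-joint arm with a two-finger parallel gripper is mounted at the origin on a cart in front of the work surface, level with it; the furniture and walls round the work are solid. World frame = base frame: x ahead of the robot, y to its left, z up, the work surface at z = 0. Lengths are in m, angles in rad, forces in N, time in s.
With the tool pointing down it reaches from about 0.275 to 0.85 m from the base axis. Payload 5.2 kg.
Tool frame: the origin (TCP) lies at the very end of the fingers, on their centre line; the grasp point (between the pads) lies 19 mm behind it; z points along the fingers, y is the line along which they close (so a half turn about z gives the same grasp; the last joint's range is limited). The gripper opens to 85 mm and grips with 20 to 120 N. Pads are 22 mm wide; open, the fingers measure 114 mm over their backs; the gripper's body (76 mm by 85 mm) begins 54 mm behind the grasp point. The pads swing forward as they close: fully open they stand 13 mm farther back than shut.
Start: joints at [-1.441, 0.259, 1.535, -0, 1.348, -0.203], TCP at [0.18, -0.52, 0.231] pointing down, gripper open.
Joint ranges: [-3.14, 3.14], [-0.91, 2.08], [0.19, 2.58], [-1.22, 4.36], [0.22, 2.71], [-3.12, 3.12]. Speed limits (rad/s): [2.57, 2.57, 3.14, 3.14, 3.14, 3.14].

## Interface

Orientations are given as a 3x3 rotation matrix whose columns are the frame's x, y, z axes.
In Python, from workcell import r gives the robot as it stands. The module is installed in compiled form; this text tells all that it offers.
- The arm moves only by the tool send_rows, never from a script. Its argument "deltas" is one flat list of numbers, 7 for each row, row after row: the opening in per cent of the stroke, from 0 (shut) to 100 (fully open), then the shift along the world's x, y, z in mm, then the turn, a rotation vector about the world's x, y, z in degrees. In form: [jaw, dx, dy, dz, wx, wy, wz, jaw, dx, dy, dz, wx, wy, wz, ...]. A call has exactly 8 rows; each row is the pose to reach, as a shift and turn from the pose commanded when the call began; what a row does not reach only later rows make up. A row lasts 1/12 s, in which the tool goes at most 41.7 mm and 7.16 degrees, less where a joint would pass 70% of its speed; a pose out of reach is approached as far as the arm can. A call with a gripper value outside its range is refused whole. The fingers move at their own pace and stop on an object; "squeeze" is the grip in N (left out, the last holds). Time passes only in rows, so rows that repeat a pose let the fingers close, or fill a call up. It gives the time, the measured TCP pose, the force, the opening and the grip force at its end, in the units of the state.
- r.get_state(): the state, without advancing time (a new reading comes with each control period).
- r.camera(name): name is "scene" or "side" or "wrist"; returns (picture, depth): 400x640x3 uint8, blue, green, red; 400x640 float32, m along the optical axis (not along the pixel's ray), 0 where there is no reading.
- r.camera_model(name): a dict with "camera_matrix" (3x3 intrinsics, pixels), "k1" (the pictures are not rectified: a ray, as slopes to the right and down, at radius r is drawn at 1 + k1 r^2 times it, then the intrinsics apply), "world_from_camera" (4x4, takes a point from camera to world coordinates). Camera axes: x right, y up, looking along -z (the intrinsics and any distortion apply to the point x, -y, -z); pixel columns grow to the right and rows downward; lengths in m; the calibration is good to about 2 mm. A picture is of the moment at which its call begins: read the wrist's pose just before it. camera_model takes no time and is no camera call; for the wrist camera it gives the pose at the moment of the call.
- r.finish_job(): hands the job in; it is judged then, once.
The state is a dict: "time": time; "joint_positions": joint angles; "qd": joint speeds; "tau": joint torques, N m; "eef_pos": TCP position; "tcp_rot": TCP orientation; "contact_force": force on the tool from outside, world axes, zero at the start; "torque": the same for the moment, N m; "width": finger opening in m; "grip_force": force on a finger pad.
Only numpy, scipy, OpenCV 4.12 (cv2) and the standard library are available. Lean on these libraries where they do the work, as an engineer would, in place of code of your own. Each camera call takes 0.05 s, during which the arm holds its last target. There are 200 camera calls.

## Working session

There is one attempt and no reset: what is moved stays moved. The work goes in short steps, Python scripts to look and compute and a tool call to move; the robot and the scene stay as the last step left them, time stands still between calls to the robot, and variables do not carry over. Pictures are saved under pics/ and viewed, at most 17 in all, crops included, and the job is handed in when it is done.

Besides the shell and the picture viewer there is one more tool, called after "Request:" as a command line: name --argument value ..., lists and objects as JSON in quotes. send_rows: Moves the arm, as the interface text tells. Its arguments: {"type":"object","properties":{"deltas":{"type":"array"},"squeeze":{"type":"number"}},"required":["deltas"]}

```bash
mkdir -p pics; cat > h.py <<'E'
import numpy as np, cv2
from workcell import r
def cam(n):
    m=r.camera_model(n); p,d=r.camera(n); return p,d,m
def rays(m,uv):
    K=np.array(m["camera_matrix"],float);uv=np.asarray(uv,float).reshape(-1,1,2)
    x=cv2.undistortPoints(uv,K,np.array([m["k1"],0,0,0,0.]))[:,0]
    T=np.array(m["world_from_camera"]);d=np.c_[x[:,0],-x[:,1],-np.ones(len(x))]
    return T[:3,3],d@T[:3,:3].T
def plane(m,uv,z):
    o,d=rays(m,uv);return o+d*((z-o[2])/d[:,2])[:,None]
def cloud(d,m):
    v,u=np.mgrid[0:400,0:640];o,dd=rays(m,np.c_[u.ravel(),v.ravel()])
    return (o+dd*d.reshape(-1,1)).reshape(400,640,3)
E
python3 - <<'E'
from h import *
s=r.get_state();print(s["time"],s["eef_pos"],s["tcp_rot"],s["width"])
for n in("scene","side","wrist"):
    p,d,m=cam(n);cv2.imwrite(f"pics/{n}0.png",p);np.savez(f"{n}0.npz",p=p,d=d,**m)
    print(n,np.round(m["world_from_camera"],3).tolist(),m["camera_matrix"][0][0],m["k1"],(d>0).mean())
E
```

```text
0.0 [ 0.17961269 -0.51927447  0.23048968] [[ 9.45152115e-01  3.26630423e-01 -2.17895775e-04]
 [ 3.26630262e-01 -9.45150431e-01  1.82600961e-03]
 [ 3.90486006e-04 -1.79702820e-03 -9.99998309e-01]] 0.08552215840305316
scene [[0.681, 0.34, -0.649, -0.24], [-0.732, 0.288, -0.617, -0.709], [-0.023, 0.895, 0.445, 0.557], [0.0, 0.0, 0.0, 1.0]] 463.59880996155624 -0.1259219417379752 0.99603125
side [[-0.958, 0.214, -0.191, 0.266], [-0.287, -0.705, 0.649, 0.837], [0.005, 0.677, 0.736, 1.002], [0.0, 0.0, 0.0, 1.0]] 424.6520649114695 -0.07621838967278428 0.995765625
wrist [[0.327, 0.91, 0.255, 0.245], [-0.945, 0.315, 0.086, -0.497], [-0.002, -0.269, 0.963, 0.372], [0.0, 0.0, 0.0, 1.0]] 331.8004703604976 0.016312546138594418 0.99615625
```

View pics/scene0.png

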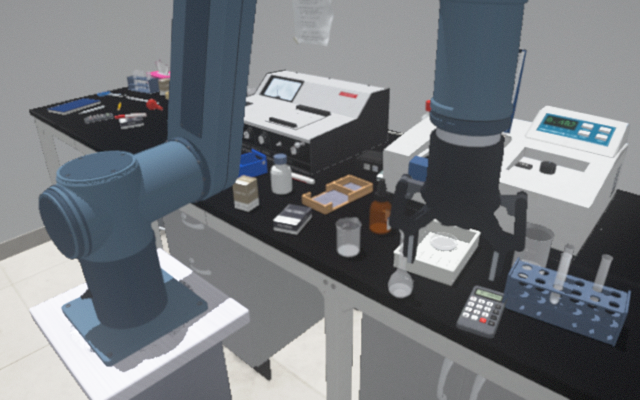

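View pics/side0.png

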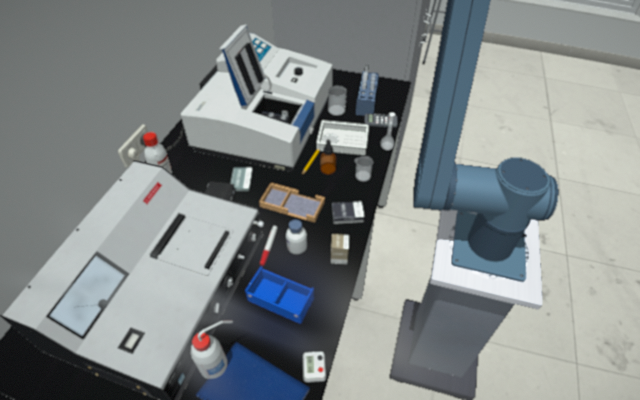

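The scene view shows the whole set-up. In the side view the blue carrier is at about (280,295), white bottle (295,238), lamp carton (340,250), filter carton (348,212), wooden tray (292,202), amber (328,160), beaker (364,168), wash tray (343,136) and flask (388,130).

```bash
python3 - <<'E'
from h import *
f=np.load("side0.npz");m={k:f[k] for k in f};m["k1"]=float(m["k1"])
C=cloud(f["d"],m)
for n,u,v in[("desk",330,290),("whitecap",295,227),("lamp",341,240),("filter",348,206),("amberneck",328,150),("ambcap",327,144),("beaker",364,160),("flask",390,115),("washfl",334,130),("traylong",303,205),("trayshort",275,197),("carrier",268,290),("carr2",293,302),("pen",268,250)]:
    print(n,np.round(np.median(C[v-1:v+2,u-1:u+2].reshape(-1,3),0),3))
hsv=cv2.cvtColor(f["p"],cv2.COLOR_BGR2HSV);P=C
inb=(P[...,0]>.2)&(P[...,0]<.75)&(P[...,1]<.45)&(P[...,1]>-.55)
blue=inb&(hsv[...,0]>105)&(hsv[...,0]<125)&(hsv[...,1]>170)&(hsv[...,2]>60)&(P[...,2]>.03)&(P[...,2]<.07)
print(blue.sum(),cv2.minAreaRect(P[blue][:,:2].astype(np.float32)))
wood=inb&(hsv[...,0]>8)&(hsv[...,0]<22)&(hsv[...,1]>80)&(P[...,2]>.018)&(P[...,2]<.03)
print(wood.sum(),cv2.minAreaRect(P[wood][:,:2].astype(np.float32)))
# top-down map, 1 px = 1.5mm, from side
out=np.zeros((620,400,3),np.uint8)
E
```

```text
desk [0.402 0.277 0.   ]
whitecap [0.532 0.174 0.101]
lamp [0.406 0.161 0.074]
filter [ 0.426 -0.006  0.025]
amberneck [ 0.533 -0.155  0.097]
ambcap [ 0.538 -0.159  0.12 ]
beaker [ 0.42  -0.194  0.053]
flask [ 0.37  -0.334  0.145]
washfl [ 0.572 -0.377  0.003]
traylong [0.564 0.013 0.003]
trayshort [0.66  0.009 0.005]
carrier [0.559 0.327 0.005]
carr2 [0.485 0.341 0.004]
pen [0.605 0.21  0.013]
717 ((0.5193289518356323, 0.34086453914642334), (0.08196840435266495, 0.15426790714263916), 82.10520935058594)
283 ((0.5982361435890198, -0.05550026893615723), (0.23943381011486053, 0.18578042089939117), 87.0881576538086)
```

View pics/wrist0.png

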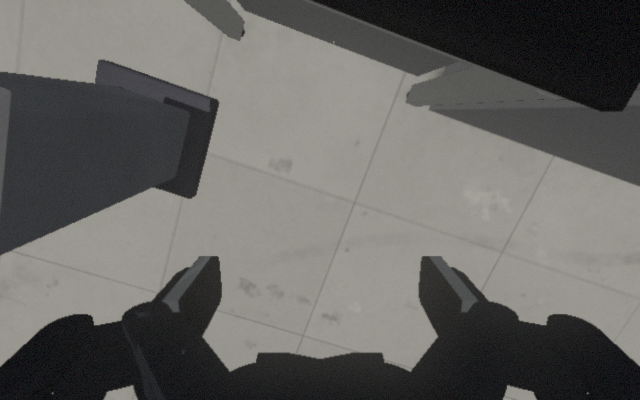

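The wrist view shows only the floor and cart, so I'll rise and go over the bench for an overview.

Request:
send_rows --deltas '[100,0,0,40,0,0,0,100,0,0,80,0,0,0,100,0,0,120,0,0,-3,100,5,10,160,0,0,-6,100,20,30,195,0,0,-9,100,40,60,220,0,0,-12,100,60,95,220,0,0,-15,100,80,130,220,0,0,-19]'

```text
time: 0.82
eef_pos: [0.2602, -0.3895, 0.4529]
tcp_rot: [[1.0, -0.003, 0.001], [-0.003, -1.0, -0.003], [0.001, 0.003, -1.0]]
contact_force: [2.1, -0.2, -0.3]
width: 0.0853
grip_force: 0.0
```

Request:
send_rows --deltas '[100,20,34,0,0,0,0,100,40,68,0,0,0,0,100,60,102,0,0,0,0,100,80,136,0,0,0,0,100,100,170,0,0,0,0,100,120,204,0,0,0,0,100,140,238,0,0,0,0,100,160,272,0,0,0,0]'

```text
time: 1.48
eef_pos: [0.42, -0.116, 0.4513]
tcp_rot: [[1.0, 0.001, 0.0], [0.001, -1.0, -0.0], [0.0, 0.0, -1.0]]
contact_force: [0.6, -0.7, 0.1]
width: 0.0852
grip_force: 0.0
```

Request:
send_rows --deltas '[100,20,30,0,0,0,0,100,40,55,0,0,0,0,100,60,80,0,0,0,0,100,70,100,0,0,0,0,100,80,118,0,0,0,0,100,80,118,0,0,0,0,100,80,118,0,0,0,0,100,80,118,0,0,0,0]'

```text
time: 2.15
eef_pos: [0.4994, -0.0003, 0.4511]
tcp_rot: [[1.0, 0.001, -0.001], [0.001, -1.0, -0.0], [-0.001, 0.0, -1.0]]
contact_force: [-0.2, -0.4, 0.1]
width: 0.0853
grip_force: 0.0
```

```bash
python3 - <<'E'
from h import *
s=r.get_state();print(s["time"],s["eef_pos"],s["tcp_rot"],s["contact_force"])
for n in("wrist","side"):
    p,d,m=cam(n);cv2.imwrite(f"pics/{n}1.png",p);np.savez(f"{n}1.npz",p=p,d=d,**m)
E
```

```text
2.15 [ 4.99367941e-01 -2.90494246e-04  4.51051668e-01] [[ 9.99998738e-01  1.39705554e-03 -7.56035332e-04]
 [ 1.39679562e-03 -9.99998965e-01 -3.44213575e-04]
 [-7.56515436e-04  3.43157114e-04 -9.99999655e-01]] [-0.17420174 -0.44503328  0.06927082]
```

View pics/wrist1.png

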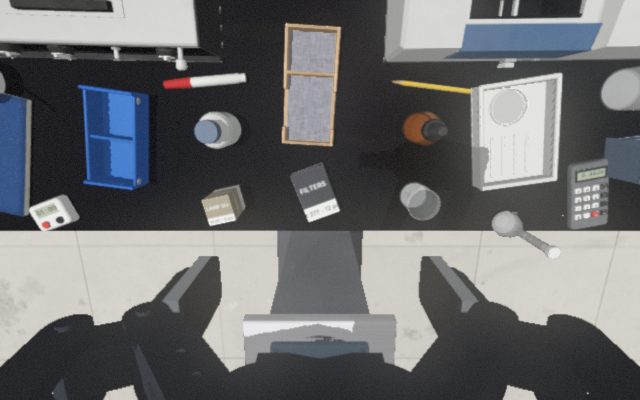

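The overview shows all: carrier around (115,137), white bottle (217,130) with cap at (207,131), lamp carton (222,205), filter carton (316,192), wooden tray (311,84), with the short bay at the top, amber bottle (422,128) with dropper at (433,129), beaker (420,200), wash tray (517,132) with the dish at (508,106), and flask (508,224) leaning outward in perspective. Next I'll measure these from the depth.

```bash
cat >> h.py <<'E'
def load(n):
    f=np.load(n);m={k:f[k] for k in f};m["k1"]=float(m["k1"]);return f["p"],f["d"],m
def rect(C,roi,z0,z1,extra=None):
    u0,u1,v0,v1=roi;M=np.zeros(C.shape[:2],bool);M[v0:v1,u0:u1]=1
    M&=(C[...,2]>z0)&(C[...,2]<z1)
    if extra is not None: M&=extra
    M=cv2.morphologyEx(M.astype(np.uint8),cv2.MORPH_CLOSE,np.ones((2,2)))>0
    X=C[M]; X=X[(X[:,2]>z0)&(X[:,2]<z1)]
    (cx,cy),(w,h),a=cv2.minAreaRect((X[:,:2]*1000).astype(np.float32))
    if w<h: a-=90;w,h=h,w   # long axis angle
    return len(X),np.round([cx,cy,w,h,a],1),np.round(np.median(X,0)*1000,1)
E
python3 - <<'E'
from h import *
p,d,m=load("wrist1.npz");C=cloud(d,m)
for n,roi,z0,z1 in[("carrier",(75,155,80,195),.038,.06),("wood",(278,346,18,150),.018,.03),("lamp",(195,250,180,230),.068,.08),
 ("filter",(288,344,158,226),.02,.032),("white",(188,248,105,155),.095,.11),("whitebody",(188,248,105,155),.03,.12),("amb_drop",(400,455,105,150),.11,.14),("amb_all",(400,455,105,150),.03,.14),
 ("beaker",(395,445,178,226),.055,.08),("beaker_all",(395,445,178,226),.03,.08),("wash",(466,566,68,196),.028,.042),("dish",(484,530,84,130),.009,.02)]:
    try: print(n,*rect(C,roi,z0,z1))
    except Exception as e: print(n,e)
print("desk",np.round(np.median(C[160:170,260:280].reshape(-1,3),0),4))
big=cv2.resize(p[90:240,380:580],None,fx=4,fy=4,interpolation=cv2.INTER_CUBIC);cv2.imwrite("pics/crop1.png",big)
E
```

```text
carrier 1120 [522.  338.9 154.7  80.6  -8.2] [522.2 343.   43.3]
wood 723 [603.3  16.5 181.9  84.   -3.4] [627.3  15.6  22.7]
lamp 720 [411.3 164.6  44.6  44.2 -77.5] [411.9 163.9  74.1]
filter 1633 [426.7   8.3  88.4  59.1  20.8] [428.3   8.5  25.2]
white 431 [537.7 164.2  32.4  31.4  88.7] [537.8 163.7 101.3]
whitebody 1139 [537.  159.   54.   43.6  -0.7] [539.2 154.3  72.1]
amb_drop 162 [ 5.404e+02 -1.659e+02  1.690e+01  1.660e+01 -4.000e-01] [ 540.9 -164.5  125.3]
amb_all 1010 [ 540.4 -162.4   50.    44.    -9.8] [ 542.1 -157.6   70.5]
beaker 206 [ 419.2 -169.6   52.5   51.2   45.6] [ 412.9 -179.    65.1]
beaker_all 505 [ 420.  -168.8   54.6   51.2   45.6] [ 414.7 -174.9   57.4]
wash 1469 [ 529.2 -326.8  172.9  129.     8.2] [ 543.6 -334.9   35.2]
dish 108 [ 571.9 -316.    61.1   53.1  -73. ] [ 573.3 -330.2   13.5]
desk [ 0.4745  0.0906 -0.001 ]
```

View pics/crop1.png

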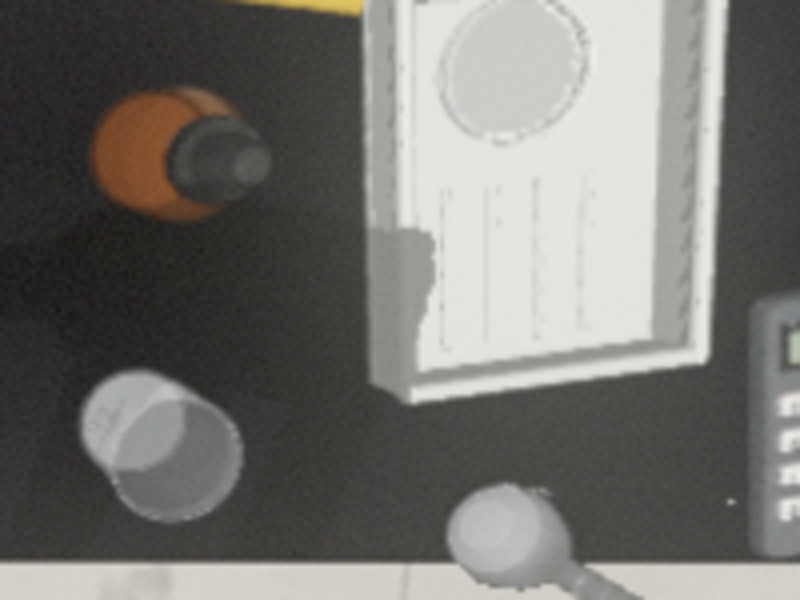

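The depth fits have plausible sizes. In the crop the beaker rim is at about (178,457), so pixel (424,204) in the full picture, and the tray's free floor is its near half. I'm going over the amber bottle first.

Request:
send_rows --deltas '[100,10,-38,-10,0,0,0,100,20,-76,-20,0,0,0,100,30,-114,-30,0,0,0,100,38,-148,-45,0,0,0,100,41,-165,-75,0,0,0,100,41,-165,-115,0,0,0,100,41,-165,-150,0,0,0,100,41,-165,-170,0,0,0]'

```text
time: 2.92
eef_pos: [0.5382, -0.166, 0.2769]
tcp_rot: [[1.0, -0.002, -0.005], [-0.002, -1.0, 0.003], [-0.005, -0.003, -1.0]]
contact_force: [0.2, 0.3, 0.5]
width: 0.0858
grip_force: 0.0
```

```bash
cat >> h.py <<'E'
def near(z0,z1,c,rad=.05,n="wrist"):
    s=r.get_state();p,d,m=cam(n);C=cloud(d,m)
    M=(np.hypot(C[...,0]-c[0],C[...,1]-c[1])<rad)
    print(np.round(s["time"],2),np.round(s["eef_pos"]*1000,1),rect(C,(0,640,0,400),z0,z1,M));return p,d,m,C
E
python3 - <<'E'
from h import *
p,d,m,C=near(.11,.14,(.54,-.165),.03);cv2.imwrite("pics/w2.png",p)
M=np.hypot(C[...,0]-.54,C[...,1]+.165)<.04
print(rect(C,(0,640,0,400),.088,.1,M),rect(C,(0,640,0,400),.03,.14,M))
E
```

```text
2.92 [ 538.2 -166.   276.9] (323, array([ 542.1, -168. ,   18.9,   17.1,   89.6]), array([ 544.2, -167.8,  127. ]))
(331, array([ 5.412e+02, -1.681e+02,  3.160e+01,  3.010e+01, -5.000e-01]), array([ 547.9, -168. ,   93.9])) (1709, array([ 541. , -167.8,   51.8,   49.7,    0.9]), array([ 548.8, -167.9,   80.8]))
```

View pics/w2.png

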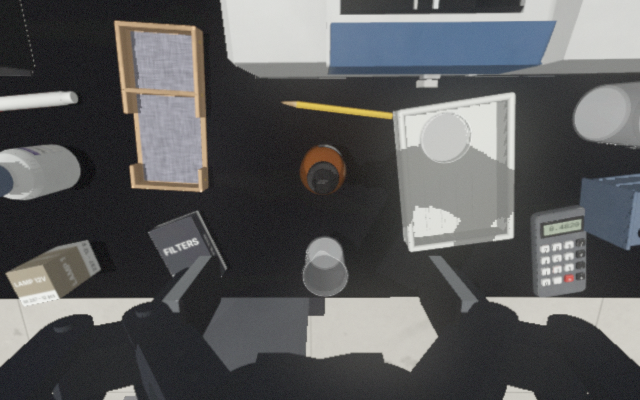

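The picture shows the amber bottle at (323,170), which gives (541,-168) mm. I descend and grip.

Request:
send_rows --deltas '[100,1,-2,-40,0,0,0,100,1,-2,-80,0,0,0,100,1,-2,-120,0,0,0,100,1,-2,-155,0,0,0,100,1,-2,-180,0,0,0,100,1,-2,-197,0,0,0,100,1,-2,-207,0,0,0,100,1,-2,-207,0,0,0]' --squeeze 40

```text
time: 3.63
eef_pos: [0.5407, -0.1673, 0.0731]
tcp_rot: [[1.0, 0.0, -0.002], [0.0, -1.0, 0.001], [-0.002, -0.001, -1.0]]
contact_force: [0.4, -0.3, 0.2]
width: 0.0853
grip_force: 0.0
```

Request:
send_rows --deltas '[60,0,0,0,0,0,0,45,0,0,0,0,0,0,30,0,0,0,0,0,0,20,0,0,0,0,0,0,20,0,0,0,0,0,0,20,0,0,0,0,0,0,20,0,0,0,0,0,0,20,0,0,0,0,0,0]'

```text
time: 4.3
eef_pos: [0.5427, -0.1675, 0.0758]
tcp_rot: [[1.0, 0.001, 0.003], [0.001, -1.0, -0.002], [0.003, 0.002, -1.0]]
contact_force: [-0.8, -0.8, 6.7]
width: 0.0317
grip_force: 39.0
```

Request:
send_rows --deltas '[20,0,0,10,0,0,0,20,0,0,30,0,0,0,20,0,0,60,0,0,0,20,0,0,90,0,0,0,20,0,5,120,0,0,0,20,1,20,145,0,0,0,20,2,45,155,0,0,-1,20,3,75,160,0,0,-2]'

```text
time: 4.97
eef_pos: [0.5455, -0.0927, 0.2375]
tcp_rot: [[0.999, -0.037, 0.004], [-0.037, -0.999, -0.002], [0.004, 0.002, -1.0]]
contact_force: [1.4, -0.2, -1.2]
width: 0.0318
grip_force: 39.3
```

Request:
send_rows --deltas '[20,1,35,0,0,0,-1,20,2,70,0,0,0,-2,20,3,105,0,0,0,-2,20,4,140,0,0,0,-3,20,5,175,0,0,0,-4,20,6,210,0,0,0,-4,20,8,245,0,0,0,-5,20,9,280,0,0,0,-6]'

```text
time: 5.63
eef_pos: [0.553, 0.1898, 0.2347]
tcp_rot: [[0.99, -0.139, -0.0], [-0.139, -0.99, -0.0], [-0.0, 0.0, -1.0]]
contact_force: [0.5, -0.2, -1.2]
width: 0.0316
grip_force: 39.3
```

Request:
send_rows --deltas '[20,1,33,0,0,0,0,20,2,63,0,0,0,0,20,3,90,0,0,0,0,20,4,112,0,0,0,0,20,5,129,0,0,0,0,20,6,140,0,0,0,0,20,6,146,0,0,0,0,20,6,146,0,0,0,0]'

```text
time: 6.3
eef_pos: [0.5592, 0.3348, 0.2342]
tcp_rot: [[0.991, -0.137, -0.001], [-0.137, -0.991, -0.0], [-0.001, 0.0, -1.0]]
contact_force: [-0.5, -0.5, -1.1]
width: 0.0317
grip_force: 39.3
```

```bash
python3 - <<'E'
from h import *
s=r.get_state();print(s["eef_pos"],s["contact_force"],s["tcp_rot"][:,0],s["width"])
p,d,m,C=near(.038,.06,(.522,.34),.09);cv2.imwrite("pics/w3.png",p)
p,d,m,C=near(.09,.4,(.56,.334),.09,"side");cv2.imwrite("pics/s3.png",cv2.resize(p[200:350,200:400],None,fx=3,fy=3))
E
```

```text
[0.55923494 0.33480424 0.23416545] [-0.5461194  -0.48553702 -1.09761683] [ 9.90592533e-01 -1.36843352e-01 -5.74662951e-04] 0.031726808919896786
6.3 [559.2 334.8 234.2] (953, array([565.4, 333.1,  80.5,  69.5,  82.6]), array([589.6, 330.3,  44.8]))
6.35 [559.4 333.8 234.2] (1810, array([595.4, 332. , 153.4, 127.9,  -6.9]), array([548. , 356.7, 301.5]))
```

View pics/w3.png

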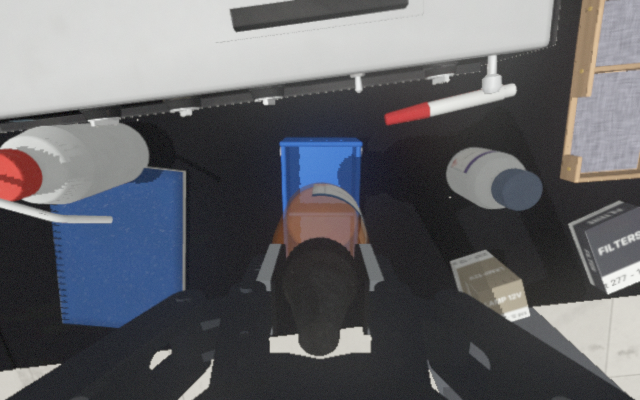

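View pics/s3.png

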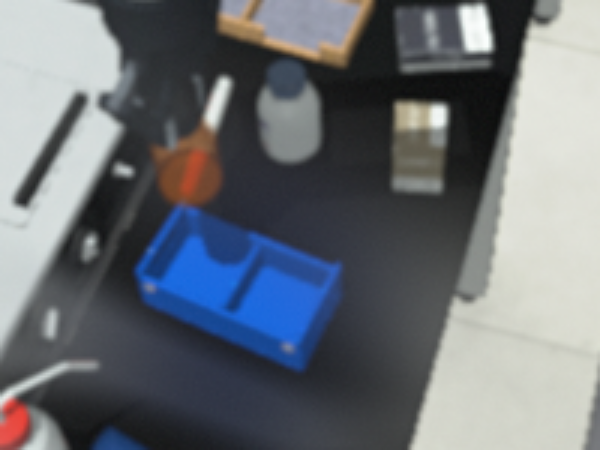

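The bottle hangs upright over the far bay: it's at (320,230) in the wrist view, and the bay is clear in the side crop at (220,240). I lower it gently.

Request:
send_rows --deltas '[20,0,0,-20,0,0,0,20,0,0,-50,0,0,0,20,0,0,-80,0,0,0,20,0,0,-105,0,0,0,20,0,0,-125,0,0,0,20,0,0,-138,0,0,0,20,0,0,-145,0,0,0,20,0,0,-148,0,0,0]'

```text
time: 7.07
eef_pos: [0.5593, 0.3326, 0.0852]
tcp_rot: [[0.99, -0.139, -0.002], [-0.139, -0.99, -0.001], [-0.002, 0.001, -1.0]]
contact_force: [0.6, 0.0, -0.9]
width: 0.0317
grip_force: 39.3
```

Request:
send_rows --deltas '[20,0,0,-1,0,0,0,20,0,0,-2,0,0,0,20,0,0,-2.5,0,0,0,20,0,0,-3,0,0,0,20,0,0,-3.5,0,0,0,20,0,0,-4,0,0,0,20,0,0,-4,0,0,0,20,0,0,-4,0,0,0]'

```text
time: 7.73
eef_pos: [0.5596, 0.3341, 0.0824]
tcp_rot: [[0.99, -0.138, 0.0], [-0.138, -0.99, 0.0], [0.0, -0.0, -1.0]]
contact_force: [-0.5, -0.0, -1.1]
width: 0.0316
grip_force: 39.3
```

Request:
send_rows --deltas '[20,0,0,-0.5,0,0,0,20,0,0,-1,0,0,0,20,0,0,-1.5,0,0,0,20,0,0,-2,0,0,0,20,0,0,-2,0,0,0,20,0,0,-2,0,0,0,20,0,0,-2,0,0,0,20,0,0,-2,0,0,0]'

```text
time: 8.4
eef_pos: [0.5599, 0.334, 0.0808]
tcp_rot: [[0.99, -0.138, 0.001], [-0.138, -0.99, 0.0], [0.001, -0.0, -1.0]]
contact_force: [-1.4, -1.3, 5.5]
width: 0.0315
grip_force: 40.1
```

Request:
send_rows --deltas '[35,0,0,0,0,0,0,45,0,0,0,0,0,0,60,0,0,0,0,0,0,80,0,0,0,0,0,0,100,0,0,2,0,0,0,100,0,0,10,0,0,0,100,0,0,30,0,0,0,100,0,0,65,0,0,0]'

```text
time: 9.07
eef_pos: [0.5572, 0.3331, 0.1423]
tcp_rot: [[0.99, -0.138, -0.008], [-0.138, -0.99, -0.003], [-0.007, 0.004, -1.0]]
contact_force: [0.2, -0.6, -0.5]
width: 0.0852
grip_force: 0.0
```

Request:
send_rows --deltas '[100,0,0,40,0,0,0,100,0,0,80,0,0,0,100,-3,-25,110,0,0,0,100,-7,-60,120,0,0,0,100,-12,-95,125,0,0,0,100,-17,-130,125,0,0,0,100,-21,-158,125,0,0,0,100,-22,-170,125,0,0,0]'

```text
time: 9.73
eef_pos: [0.5371, 0.1609, 0.2715]
tcp_rot: [[0.99, -0.14, 0.001], [-0.14, -0.99, -0.001], [0.001, 0.001, -1.0]]
contact_force: [-0.6, -1.2, 0.1]
width: 0.0857
grip_force: 0.0
```

```bash
python3 - <<'E'
from h import *
p,d,m,C=near(.095,.11,(.538,.164),.03)
p,d,m,C=near(.095,.11,(.538,.164),.03);cv2.imwrite("pics/w4.png",p)
p,d,m,C=near(.11,.16,(.56,.334),.03);
E
```

```text
9.73 [537.1 160.9 271.5] (940, array([538.7, 165. ,  33.4,  33.1, -12. ]), array([538.9, 165.3, 101.2]))
9.78 [537.4 160.3 271.3] (939, array([538.8, 165.3,  32.9,  32.7,  82.1]), array([539. , 165.3, 101.2]))
9.83 [537.8 162.3 271.2] (549, array([558.3, 330.9,  19.7,  15.6, -19.3]), array([559.7, 328.8, 124.1]))
```

View pics/w4.png

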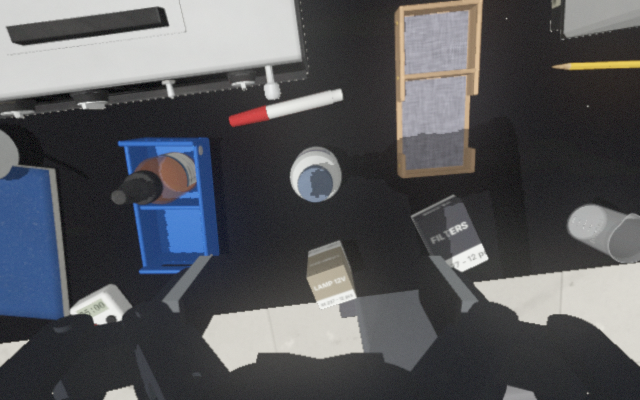

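Amber stands in the far bay at (165,180) and the white cap is at (316,182), which gives (539,165) mm. I descend on the white bottle and grip it.

Request:
send_rows --deltas '[100,1,1,-40,0,0,0,100,1,1,-80,0,0,0,100,1,1,-120,0,0,0,100,1,1,-150,0,0,0,100,1,1,-175,0,0,0,100,1,1,-188,0,0,0,100,1,1,-194,0,0,0,100,1,1,-194,0,0,0]' --squeeze 45

```text
time: 10.55
eef_pos: [0.5378, 0.1663, 0.0747]
tcp_rot: [[0.991, -0.137, -0.003], [-0.137, -0.991, 0.0], [-0.003, 0.0, -1.0]]
contact_force: [-0.6, 0.2, -0.0]
width: 0.0853
grip_force: 0.0
```

Request:
send_rows --deltas '[60,0,0,0,0,0,0,45,0,0,0,0,0,0,30,0,0,0,0,0,0,20,0,0,0,0,0,0,20,0,0,0,0,0,0,20,0,0,0,0,0,0,20,0,0,0,0,0,0,20,0,0,0,0,0,0]'

```text
time: 11.22
eef_pos: [0.5395, 0.1651, 0.0777]
tcp_rot: [[0.99, -0.138, 0.002], [-0.138, -0.99, 0.0], [0.002, -0.001, -1.0]]
contact_force: [-0.8, -0.1, 5.0]
width: 0.034
grip_force: 44.0
```

Request:
send_rows --deltas '[20,0,0,10,0,0,0,20,0,0,30,0,0,0,20,0,0,60,0,0,0,20,-3,5,90,0,0,0,20,-10,20,110,0,0,0,20,-20,42,120,0,0,0,20,-30,70,120,0,0,0,20,-40,100,120,0,0,0]'

```text
time: 11.88
eef_pos: [0.4987, 0.2654, 0.1982]
tcp_rot: [[0.99, -0.14, 0.002], [-0.14, -0.99, 0.001], [0.002, -0.001, -1.0]]
contact_force: [-0.3, 0.3, -2.0]
width: 0.0336
grip_force: 44.2
```

Request:
send_rows --deltas '[20,-7,28,0,0,0,0,20,-11,50,0,0,0,0,20,-13,66,0,0,0,0,20,-13,75,0,0,0,0,20,-13,79,0,0,0,0,20,-13,79,0,0,0,0,20,-13,79,0,0,0,0,20,-13,79,0,0,0,0]'

```text
time: 12.55
eef_pos: [0.4859, 0.343, 0.1963]
tcp_rot: [[0.99, -0.139, -0.0], [-0.139, -0.99, -0.001], [-0.0, 0.001, -1.0]]
contact_force: [0.6, -0.2, -1.4]
width: 0.0336
grip_force: 44.2
```

```bash
python3 - <<'E'
from h import *
p,d,m,C=near(.11,.16,(.56,.334),.03);
p,d,m=cam("side");cv2.imwrite("pics/s5.png",cv2.resize(p[180:360,200:380],None,fx=3,fy=3))
print(r.get_state()["eef_pos"])
E
```

```text
12.55 [485.9 343.  196.3] (869, array([558. , 334.1,  20.9,  20.4,  83.2]), array([558.1, 334.1, 129.3]))
[0.4859354  0.34303904 0.19631148]
```

View pics/s5.png

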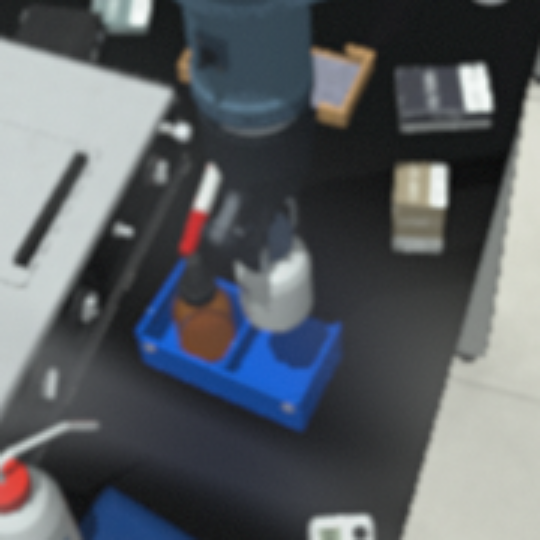

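White hangs upright over the near bay (crop (275,280)), and amber stands in the other at (205,320). Lowering.

Request:
send_rows --deltas '[20,0,0,-20,0,0,0,20,0,0,-45,0,0,0,20,0,0,-70,0,0,0,20,0,0,-90,0,0,0,20,0,0,-102,0,0,0,20,0,0,-108,0,0,0,20,0,0,-110,0,0,0,20,0,0,-111,0,0,0]'

```text
time: 13.32
eef_pos: [0.4861, 0.3438, 0.0856]
tcp_rot: [[0.99, -0.139, 0.0], [-0.139, -0.99, 0.0], [0.0, -0.0, -1.0]]
contact_force: [-0.2, 0.5, -0.2]
width: 0.034
grip_force: 44.2
```

Request:
send_rows --deltas '[20,0,0,-1,0,0,0,20,0,0,-1.5,0,0,0,20,0,0,-2,0,0,0,20,0,0,-2.5,0,0,0,20,0,0,-3,0,0,0,20,0,0,-3.5,0,0,0,20,0,0,-3.5,0,0,0,20,0,0,-3.5,0,0,0]'

```text
time: 13.98
eef_pos: [0.486, 0.3442, 0.0827]
tcp_rot: [[0.99, -0.138, 0.001], [-0.138, -0.99, 0.0], [0.001, -0.001, -1.0]]
contact_force: [-1.8, -2.1, 5.7]
width: 0.0339
grip_force: 45.0
```

Request:
send_rows --deltas '[35,0,0,0,0,0,0,45,0,0,0,0,0,0,60,0,0,0,0,0,0,80,0,0,0,0,0,0,100,0,0,2,0,0,0,100,0,0,12,0,0,0,100,0,0,35,0,0,0,100,0,0,70,0,0,0]'

```text
time: 14.65
eef_pos: [0.4836, 0.343, 0.1499]
tcp_rot: [[0.99, -0.138, -0.006], [-0.138, -0.99, -0.003], [-0.006, 0.004, -1.0]]
contact_force: [1.3, -0.5, 0.2]
width: 0.0857
grip_force: 0.0
```

Request:
send_rows --deltas '[100,-2,-5,40,0,0,3,100,-12,-30,70,0,0,6,100,-26,-62,95,0,0,9,100,-40,-95,110,0,0,12,100,-54,-128,115,0,0,15,100,-68,-160,115,0,0,18,100,-75,-179,115,0,0,21,100,-75,-179,115,0,0,21]'

```text
time: 15.32
eef_pos: [0.4092, 0.1623, 0.2681]
tcp_rot: [[0.974, 0.226, 0.001], [0.226, -0.974, -0.001], [0.001, 0.002, -1.0]]
contact_force: [1.0, 0.2, -0.7]
width: 0.0852
grip_force: 0.0
```

```bash
python3 - <<'E'
from h import *
r.camera("side")
s=r.get_state();print(s["tcp_rot"][:,0])
p,d,m,C=near(.068,.08,(.411,.165),.05);np.savez("wrist6.npz",p=p,d=d,**m)
print(rect(C,(0,640,0,400),.018,.03,(abs(C[...,0]-.603)<.11)&(abs(C[...,1]-.016)<.07)))
print(rect(C,(0,640,0,400),.1,.11,np.hypot(C[...,0]-.486,C[...,1]-.344)<.03))
cv2.imwrite("pics/w6.png",p)
E
```

```text
[0.97478105 0.22315444 0.00200098]
15.37 [410.2 163.8 268.1] (1808, array([411.4, 165.2,  44.7,  43.9,  13. ]), array([412.3, 165.2,  74.1]))
(1130, array([575.6,  18.5, 126.4,  87. ,  -2.6]), array([602.7,   3.7,  22.5]))
(1499, array([484.8, 343.7,  33.5,  33.4, -70.4]), array([485. , 342.7, 106. ]))
```

View pics/w6.png

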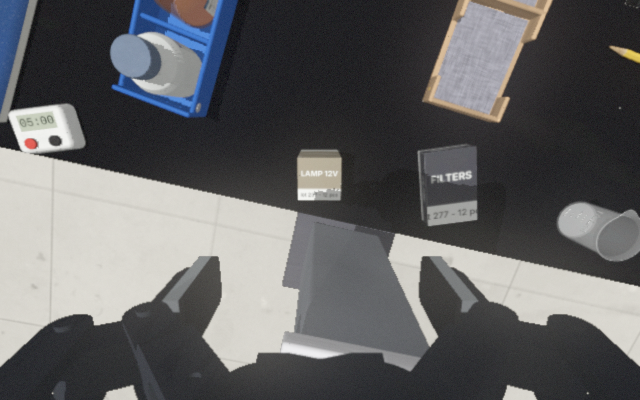

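White stands in the near bay at (160,65), and the lamp carton at (320,176) is square to the fingers. I grip it.

Request:
send_rows --deltas '[100,1,0,-40,0,0,0,100,1,0,-80,0,0,0,100,1,0,-120,0,0,0,100,1,0,-160,0,0,0,100,1,0,-195,0,0,0,100,1,0,-215,0,0,0,100,1,0,-225,0,0,0,100,1,0,-225,0,0,0]' --squeeze 35

```text
time: 16.08
eef_pos: [0.4101, 0.1658, 0.0392]
tcp_rot: [[0.974, 0.226, -0.005], [0.226, -0.974, -0.0], [-0.005, -0.001, -1.0]]
contact_force: [-0.3, 0.3, 1.0]
width: 0.0852
grip_force: 0.0
```

Request:
send_rows --deltas '[70,0,0,0,0,0,0,55,0,0,0,0,0,0,40,0,0,0,0,0,0,35,0,0,0,0,0,0,35,0,0,0,0,0,0,35,0,0,0,0,0,0,35,0,0,10,0,0,0,35,0,0,30,0,0,0]'

```text
time: 16.75
eef_pos: [0.4098, 0.1647, 0.0708]
tcp_rot: [[0.974, 0.226, -0.004], [0.226, -0.974, -0.001], [-0.004, -0.0, -1.0]]
contact_force: [-0.7, -0.4, 0.1]
width: 0.0458
grip_force: 36.0
```

Request:
send_rows --deltas '[35,0,0,30,0,0,0,35,5,-3,60,0,0,-2,35,22,-13,85,0,0,-4,35,50,-30,95,0,0,-7,35,80,-48,100,0,0,-10,35,110,-67,100,0,0,-12,35,140,-86,100,0,0,-14,35,170,-105,100,0,0,-16]'

```text
time: 17.42
eef_pos: [0.5827, 0.059, 0.1722]
tcp_rot: [[0.999, -0.053, 0.0], [-0.053, -0.999, -0.0], [0.0, -0.0, -1.0]]
contact_force: [0.2, 0.0, -0.9]
width: 0.0456
grip_force: 36.0
```

Request:
send_rows --deltas '[35,27,-17,0,0,0,0,35,49,-30,0,0,0,0,35,64,-39,0,0,0,0,35,73,-45,0,0,0,0,35,77,-47,0,0,0,0,35,77,-47,0,0,0,0,35,77,-47,0,0,0,0,35,77,-47,0,0,0,0]'

```text
time: 18.08
eef_pos: [0.6578, 0.0137, 0.1719]
tcp_rot: [[0.999, -0.051, -0.001], [-0.051, -0.999, 0.0], [-0.001, -0.0, -1.0]]
contact_force: [0.3, -0.3, -0.5]
width: 0.0459
grip_force: 36.0
```

```bash
python3 - <<'E'
from h import *
s=r.get_state();print(s["tcp_rot"][:,0])
p,d,m,C=near(.018,.03,(.6,.016),.12);cv2.imwrite("pics/w7.png",p)
p,d,m,C=near(.018,.03,(.6,.016),.12,"side");np.savez("side7.npz",p=p,d=d,**m)
p,d,m=load("wrist1.npz");C=cloud(d,m)
# tray end walls & divider: profile of points with z>.018 along x from overview
M=(C[...,2]>.018)&(C[...,2]<.03)&(abs(C[...,1]-.0155)<.03)&(abs(C[...,0]-.6)<.11)
h,e=np.histogram(C[M][:,0]*1000,np.arange(500,706,4));print([(int(a),int(b)) for a,b in zip(e,h) if b])
for x0,x1 in((.52,.55),(.6,.62),(.645,.675)):
    M=(C[...,2]>.018)&(C[...,2]<.03)&(C[...,0]>x0)&(C[...,0]<x1)&(abs(C[...,1]-.016)<.07);y=C[M][:,1]*1000
    print(x0,np.round([y.min(),y[y<16].max(),y[y>16].min(),y.max()],1))
E
```

```text
[ 9.98716075e-01 -5.06526128e-02 -7.17391994e-04]
18.08 [657.8  13.7 171.9] (1065, array([666.5,  12.9,  85.3,  58.3,  85.8]), array([689. ,  12.4,  22.9]))
18.13 [657.8  13.8 172. ] (152, array([599.5,  20.8, 179.9,  88.1,  -3.6]), array([624.7,  22.9,  20.9]))
[(508, 12), (512, 64), (516, 35), (620, 29), (624, 98), (628, 9), (688, 57), (692, 89), (696, 11)]
0.52 [-20.4 -16.9  59.9  64.1]
0.6 [-26.  -21.   54.5  60. ]
0.645 [-29.6 -23.6  51.6  57.4]
```

View pics/w7.png

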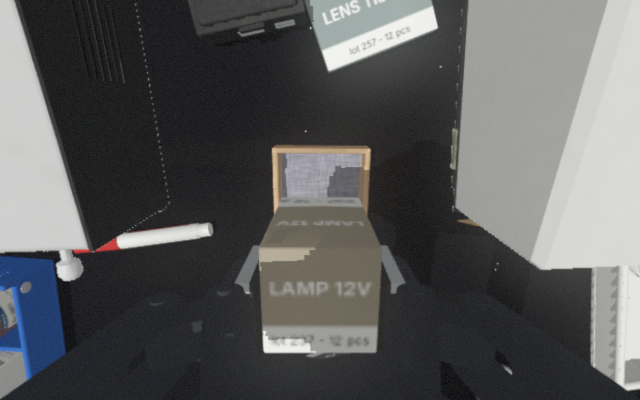

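The lamp carton sits centred over the short bay at (320,180). Lowering.

Request:
send_rows --deltas '[35,0,0,-25,0,0,0,35,0,0,-55,0,0,0,35,0,0,-85,0,0,0,35,0,0,-105,0,0,0,35,0,0,-115,0,0,0,35,0,0,-120,0,0,0,35,0,0,-122,0,0,0,35,0,0,-123,0,0,0]'

```text
time: 18.85
eef_pos: [0.6594, 0.0131, 0.05]
tcp_rot: [[0.999, -0.051, 0.002], [-0.051, -0.999, -0.0], [0.002, 0.0, -1.0]]
contact_force: [-0.5, 0.3, -0.7]
width: 0.0457
grip_force: 36.0
```

Request:
send_rows --deltas '[35,0,0,-1,0,0,0,35,0,0,-1.5,0,0,0,35,0,0,-2,0,0,0,35,0,0,-2.5,0,0,0,35,0,0,-3,0,0,0,35,0,0,-3.5,0,0,0,35,0,0,-3.5,0,0,0,35,0,0,-3.5,0,0,0]'

```text
time: 19.52
eef_pos: [0.6591, 0.013, 0.0471]
tcp_rot: [[0.999, -0.051, 0.002], [-0.051, -0.999, -0.0], [0.002, 0.0, -1.0]]
contact_force: [-2.1, 0.6, 6.6]
width: 0.0458
grip_force: 37.0
```

Request:
send_rows --deltas '[50,0,0,0,0,0,0,65,0,0,0,0,0,0,80,0,0,0,0,0,0,100,0,0,0,0,0,0,100,0,0,5,0,0,0,100,0,0,25,0,0,0,100,0,0,55,0,0,0,100,0,0,90,0,0,0]'

```text
time: 20.18
eef_pos: [0.6571, 0.0132, 0.1342]
tcp_rot: [[0.999, -0.051, -0.005], [-0.051, -0.999, 0.001], [-0.005, -0.0, -1.0]]
contact_force: [-0.5, -0.5, 0.2]
width: 0.0853
grip_force: 0.0
```

Request:
send_rows --deltas '[100,-20,0,35,0,0,3,100,-50,0,60,0,0,6,100,-85,-1,80,0,0,9,100,-120,-2,95,0,0,12,100,-155,-3,100,0,0,15,100,-190,-4,100,0,0,18,100,-220,-5,100,0,0,21,100,-232,-5,100,0,0,24]'

```text
time: 20.85
eef_pos: [0.4227, 0.0085, 0.2356]
tcp_rot: [[0.932, 0.362, -0.001], [0.362, -0.932, -0.0], [-0.001, -0.0, -1.0]]
contact_force: [0.7, -0.3, 0.1]
width: 0.0854
grip_force: 0.0
```

```bash
python3 - <<'E'
from h import *
r.camera("side")
s=r.get_state();print(s["tcp_rot"][:,0])
p,d,m,C=near(.02,.032,(.427,.008),.065);cv2.imwrite("pics/w8.png",p)
s=r.get_state();print(s["eef_pos"])
print(rect(C,(0,640,0,400),.07,.085,np.hypot(C[...,0]-.659,C[...,1]-.013)<.05))
M=(C[...,2]>.018)&(C[...,2]<.03)&(abs(C[...,1]-.0155)<.03)&(abs(C[...,0]-.6)<.11)
h,e=np.histogram(C[M][:,0]*1000,np.arange(500,706,4));print([(int(a),int(b)) for a,b in zip(e,h) if b])
for x0,x1 in((.52,.54),(.6,.62)):
    M=(C[...,2]>.018)&(C[...,2]<.03)&(C[...,0]>x0)&(C[...,0]<x1)&(abs(C[...,1]-.016)<.07);y=C[M][:,1]*1000
    print(x0,np.round([y.min(),y[y<16].max(),y[y>16].min(),y.max()],1))
E
```

```text
[ 0.93101756  0.36497115 -0.00153793]
20.9 [422.3   8.6 235.7] (4476, array([427.2,   8.1,  88.8,  59.3,  21.1]), array([429.4,   8.9,  25.1]))
[0.42469957 0.0083108  0.23596501]
(0, array([0., 0., 0., 0., 0.]), array([nan, nan, nan]))
[(508, 27), (512, 223), (516, 76)]
0.52 [-21.2 -15.7  59.5  65.1]
  return _methods._mean(a, axis=axis, dtype=dtype,
  ret = um.true_divide(
Traceback (most recent call last):
ValueError: zero-size array to reduction operation minimum which has no identity
```

View pics/w8.png

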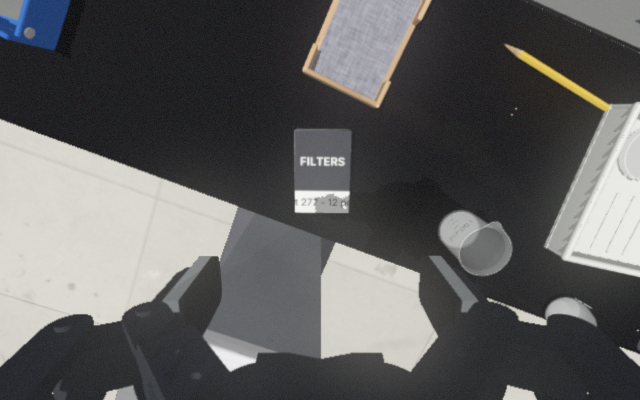

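The filter carton at (322,170) is aligned with the fingers. I descend and grip across the 60 mm.

Request:
send_rows --deltas '[100,0,0,-40,0,0,0,100,0,0,-80,0,0,0,100,0,0,-120,0,0,0,100,0,0,-160,0,0,0,100,0,0,-195,0,0,0,100,0,0,-217,0,0,0,100,0,0,-228,0,0,0,100,0,0,-230,0,0,0]' --squeeze 40

```text
time: 21.62
eef_pos: [0.4261, 0.0082, 0.0028]
tcp_rot: [[0.934, 0.358, -0.004], [0.358, -0.934, 0.001], [-0.004, -0.003, -1.0]]
contact_force: [0.1, -0.7, 0.7]
width: 0.0853
grip_force: 0.0
```

Request:
send_rows --deltas '[85,0,0,0,0,0,0,70,0,0,0,0,0,0,55,0,0,0,0,0,0,50,0,0,0,0,0,0,50,0,0,0,0,0,0,50,0,0,0,0,0,0,50,0,0,10,0,0,0,50,0,0,30,0,0,0]'

```text
time: 22.28
eef_pos: [0.4248, 0.0084, 0.0344]
tcp_rot: [[0.933, 0.359, -0.004], [0.359, -0.933, 0.001], [-0.003, -0.002, -1.0]]
contact_force: [0.3, -0.4, -0.9]
width: 0.0595
grip_force: 43.6
```

Request:
send_rows --deltas '[50,0,0,30,0,0,-3,50,10,1,60,0,0,-6,50,30,2,80,0,0,-10,50,60,4,85,0,0,-14,50,90,7,85,0,0,-18,50,118,9,85,0,0,-22,50,135,10,85,0,0,-24.4,50,142,10.5,85,0,0,-24.4]'

```text
time: 22.95
eef_pos: [0.571, 0.0185, 0.1204]
tcp_rot: [[0.998, -0.059, 0.002], [-0.059, -0.998, -0.0], [0.002, 0.0, -1.0]]
contact_force: [-0.6, 0.1, -1.0]
width: 0.0595
grip_force: 43.6
```

```bash
python3 - <<'E'
from h import *
r.camera("side");r.camera("side");s=r.get_state();print(s["tcp_rot"][:,0],s["eef_pos"])
p,d,m=cam("wrist");C=cloud(d,m);cv2.imwrite("pics/w9.png",p)
for x0,x1 in((.635,.65),(.65,.665),(.665,.68)):
    M=(C[...,2]>.018)&(C[...,2]<.03)&(C[...,0]>x0)&(C[...,0]<x1)&(abs(C[...,1]-.016)<.07);y=C[M][:,1]*1000
    if len(y): print(x0,np.round([y.min(),y.max()],1))
print(rect(C,(0,640,0,400),.07,.085,np.hypot(C[...,0]-.659,C[...,1]-.013)<.05))
E
```

```text
[ 9.98408827e-01 -5.63865242e-02 -6.12071948e-04] [0.56885325 0.01857722 0.11991581]
0.635 [-28.4  57.9]
0.65 [-29.2  57.1]
0.665 [-30.2  56.3]
(7959, array([658. ,  13.5,  44.9,  44.5,  -3.3]), array([659.2,  13.5,  78. ]))
```

View pics/w9.png

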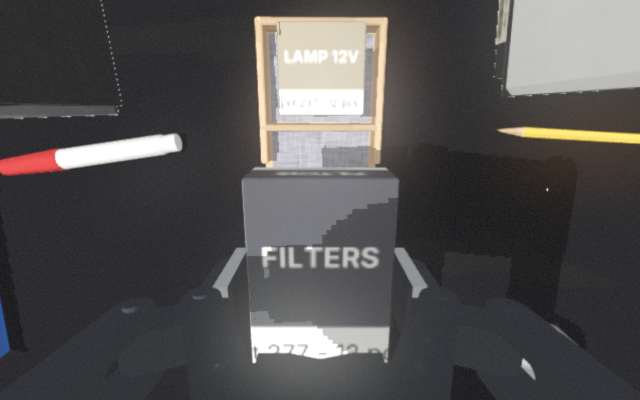

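The lamp carton stands in the short bay at (322,68), and the filter carton is aligned over the long bay. Lowering.

Request:
send_rows --deltas '[50,0.5,0,-25,0,0,0,50,0.5,0,-55,0,0,0,50,0.5,0,-80,0,0,0,50,0.5,0,-95,0,0,0,50,0.5,0,-103,0,0,0,50,0.5,0,-107,0,0,0,50,0.5,0,-109,0,0,0,50,0.5,0,-109,0,0,0]'

```text
time: 23.77
eef_pos: [0.5693, 0.0184, 0.012]
tcp_rot: [[0.998, -0.058, 0.001], [-0.058, -0.998, -0.0], [0.001, 0.0, -1.0]]
contact_force: [-0.1, 0.5, -1.3]
width: 0.0592
grip_force: 43.6
```

Request:
send_rows --deltas '[50,0,0,-0.5,0,0,0,50,0,0,-1,0,0,0,50,0,0,-1.5,0,0,0,50,0,0,-2,0,0,0,50,0,0,-2.5,0,0,0,50,0,0,-3,0,0,0,50,0,0,-3,0,0,0,50,0,0,-3,0,0,0]'

```text
time: 24.43
eef_pos: [0.5696, 0.0185, 0.0102]
tcp_rot: [[0.998, -0.058, 0.002], [-0.058, -0.998, -0.0], [0.002, 0.0, -1.0]]
contact_force: [-3.0, 0.5, 11.4]
width: 0.0593
grip_force: 45.1
```

Request:
send_rows --deltas '[70,0,0,0,0,0,0,85,0,0,0,0,0,0,90,0,0,0,0,0,0,90,0,0,2,0,0,0,90,0,0,10,0,0,0,90,0,0,35,0,0,0,90,0,0,70,0,0,0,100,0,0,105,0,0,0]'

```text
time: 25.1
eef_pos: [0.5682, 0.0187, 0.114]
tcp_rot: [[0.998, -0.058, -0.003], [-0.058, -0.998, 0.0], [-0.003, -0.0, -1.0]]
contact_force: [0.8, -0.3, 1.2]
width: 0.085
grip_force: 0.0
```

Request:
send_rows --deltas '[100,-15,-15,35,0,0,2,100,-35,-42,60,0,0,4,100,-57,-70,80,0,0,6,100,-80,-98,95,0,0,8,100,-102,-126,95,0,0,10,100,-124,-154,95,0,0,11.5,100,-143,-178,95,0,0,11.5,100,-150,-188,95,0,0,11.5]'

```text
time: 25.77
eef_pos: [0.4169, -0.1718, 0.2091]
tcp_rot: [[0.99, 0.14, -0.0], [0.14, -0.99, -0.002], [-0.0, 0.002, -1.0]]
contact_force: [0.8, 0.1, -0.7]
width: 0.0851
grip_force: 0.0
```

```bash
python3 - <<'E'
from h import *
r.camera("side");p,d,m=cam("side");C=cloud(d,m)
print("filter side",rect(C,(0,640,0,400),.026,.036,np.hypot(C[...,0]-.57,C[...,1]-.019)<.06))
s=r.get_state();print(s["tcp_rot"][:,0])
p,d,m,C=near(.058,.08,(.42,-.17),.045);np.savez("wrist10.npz",p=p,d=d,**m)
print(r.get_state()["eef_pos"])
cv2.imwrite("pics/w10.png",p)
print("wash",rect(C,(0,640,0,400),.028,.042,(abs(C[...,0]-.53)<.11)&(abs(C[...,1]+.327)<.09)))
print("flask",rect(C,(0,640,0,400),.02,.16,np.hypot(C[...,0]-.37,C[...,1]+.32)<.05))
E
```

```text
filter side (382, array([563.9,  23.1,  85.4,  61.2,  -3. ]), array([564. ,  23.9,  29. ]))
[9.90355052e-01 1.38552334e-01 3.50326905e-04]
25.87 [ 418.  -171.1  209. ] (695, array([ 418.9, -170.8,   52.9,   51.4,  -37.7]), array([ 414.1, -169.6,   64.9]))
[ 0.41876602 -0.17014239  0.20891225]
wash (4003, array([ 521.4, -327.8,  155.5,  129.1,    7.9]), array([ 510.2, -361.7,   35.1]))
flask (3048, array([ 372.4, -335.3,   46.5,   38.3,  -32.9]), array([ 374.7, -332.5,   65.1]))
```

View pics/w10.png

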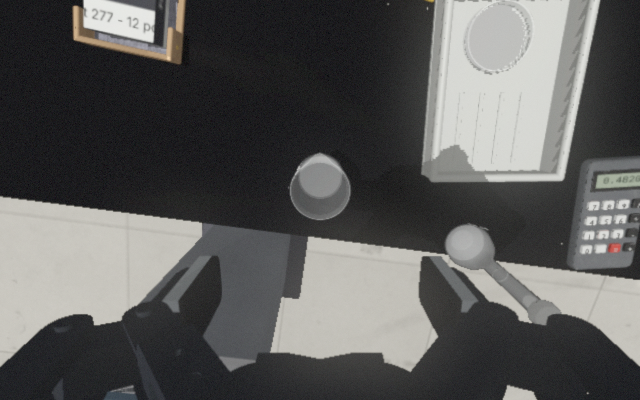

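The beaker is at (320,187) between the fingers with its spout facing forward, away from the pads; the wash tray is at (510,85) and the flask, untouched, at (470,245). I descend and grip lightly.

Request:
send_rows --deltas '[100,0,-0.5,-35,0,0,0,100,0,-0.5,-75,0,0,0,100,0,-0.5,-110,0,0,0,100,0,-0.5,-140,0,0,0,100,0,-0.5,-160,0,0,0,100,0,-0.5,-172,0,0,0,100,0,-0.5,-177,0,0,0,100,0,-0.5,-177,0,0,0]' --squeeze 25

```text
time: 26.58
eef_pos: [0.419, -0.1687, 0.0304]
tcp_rot: [[0.99, 0.143, -0.002], [0.143, -0.99, 0.002], [-0.002, -0.002, -1.0]]
contact_force: [0.5, 0.3, 0.1]
width: 0.0849
grip_force: 0.0
```

Request:
send_rows --deltas '[75,0,0,0,0,0,0,65,0,0,0,0,0,0,55,0,0,0,0,0,0,45,0,0,0,0,0,0,40,0,0,0,0,0,0,40,0,0,0,0,0,0,40,0,0,0,0,0,0,40,0,0,0,0,0,0]'

```text
time: 27.25
eef_pos: [0.42, -0.1704, 0.0326]
tcp_rot: [[0.99, 0.142, 0.002], [0.142, -0.99, -0.001], [0.002, 0.002, -1.0]]
contact_force: [0.1, 1.1, 5.8]
width: 0.0506
grip_force: 25.1
```

Request:
send_rows --deltas '[40,0,0,10,0,0,0,40,0,0,30,0,0,0,40,0,0,60,0,0,0,40,3,-6,90,0,0,0,40,12,-25,105,0,0,0,40,25,-52,110,0,0,0,40,38,-80,110,0,0,0,40,51,-108,110,0,0,0]'

```text
time: 27.92
eef_pos: [0.4711, -0.2794, 0.1431]
tcp_rot: [[0.99, 0.142, 0.002], [0.142, -0.99, -0.002], [0.002, 0.003, -1.0]]
contact_force: [0.8, 0.3, -0.2]
width: 0.0506
grip_force: 26.2
```

Request:
send_rows --deltas '[40,11,-24,0,0,0,0,40,18,-39,0,0,0,0,40,23,-49,0,0,0,0,40,25,-53,0,0,0,0,40,25,-53,0,0,0,0,40,25,-53,0,0,0,0,40,25,-53,0,0,0,0,40,25,-53,0,0,0,0]'

```text
time: 28.58
eef_pos: [0.4948, -0.3298, 0.1415]
tcp_rot: [[0.99, 0.143, -0.0], [0.143, -0.99, 0.0], [-0.0, -0.0, -1.0]]
contact_force: [0.3, -0.2, -0.3]
width: 0.0501
grip_force: 26.2
```

```bash
python3 - <<'E'
from h import *
p,d,m=cam("wrist");q,_,_=cam("side");print(r.get_state()["eef_pos"])
cv2.imwrite("pics/w11.png",np.vstack([p[:,60:580],cv2.resize(q[60:240,250:450],(520,468))])[:, :][:868].copy()[::1] if 0 else np.hstack([cv2.resize(p,(480,300)),cv2.resize(q[80:200,280:408],(320,300))]))
E
```

```text
[ 0.4949921  -0.33019879  0.14154792]
```

View pics/w11.png

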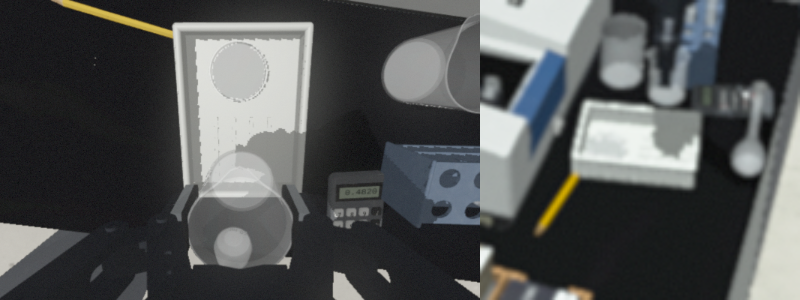

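The beaker hangs upright, centred across the tray over its free end (left part (240,200)). Lowering.

Request:
send_rows --deltas '[40,0,-1,-20,0,0,0,40,0,-1,-45,0,0,0,40,0,-1,-70,0,0,0,40,0,-1,-87,0,0,0,40,0,-1,-96,0,0,0,40,0,-1,-100,0,0,0,40,0,-1,-102,0,0,0,40,0,-1,-102,0,0,0]'

```text
time: 29.35
eef_pos: [0.4955, -0.3323, 0.0399]
tcp_rot: [[0.99, 0.142, 0.001], [0.142, -0.99, -0.001], [0.001, 0.001, -1.0]]
contact_force: [0.2, 0.5, -0.2]
width: 0.0506
grip_force: 26.2
```

Request:
send_rows --deltas '[40,0,0,-0.5,0,0,0,40,0,0,-1,0,0,0,40,0,0,-1.5,0,0,0,40,0,0,-2,0,0,0,40,0,0,-2.5,0,0,0,40,0,0,-3,0,0,0,40,0,0,-3.5,0,0,0,40,0,0,-3.5,0,0,0]'

```text
time: 30.02
eef_pos: [0.4954, -0.3322, 0.0367]
tcp_rot: [[0.99, 0.142, 0.001], [0.142, -0.99, -0.001], [0.001, 0.001, -1.0]]
contact_force: [-1.4, 0.4, 4.9]
width: 0.0504
grip_force: 26.4
```

Contact made. I release to a moderate opening, because the tray walls are close, then rise and check.

Request:
send_rows --deltas '[65,0,0,0,0,0,0,72,0,0,0,0,0,0,78,0,0,0,0,0,0,78,0,0,2,0,0,0,78,0,0,10,0,0,0,78,0,0,30,0,0,0,78,0,0,65,0,0,0,100,0,0,100,0,0,0]'

```text
time: 30.68
eef_pos: [0.4943, -0.3312, 0.1363]
tcp_rot: [[0.99, 0.142, -0.002], [0.142, -0.99, 0.002], [-0.002, -0.002, -1.0]]
contact_force: [-0.0, -1.0, -0.2]
width: 0.0769
grip_force: 0.0
```

Request:
send_rows --deltas '[100,0,10,40,0,0,0,100,0,30,80,0,0,0,100,0,60,120,0,0,0,100,0,95,160,0,0,0,100,0,130,190,0,0,0,100,0,165,210,0,0,0,100,0,200,220,0,0,0,100,0,235,230,0,0,0]'

```text
time: 31.35
eef_pos: [0.495, -0.1088, 0.3643]
tcp_rot: [[0.99, 0.141, 0.003], [0.141, -0.99, -0.002], [0.003, 0.002, -1.0]]
contact_force: [0.5, -0.4, -0.0]
width: 0.0857
grip_force: 0.0
```

Request:
send_rows --deltas '[100,0,33,10,0,0,0,100,0,60,20,0,0,0,100,0,85,30,0,0,0,100,0,100,40,0,0,0,100,0,105,50,0,0,0,100,0,105,50,0,0,0,100,0,105,50,0,0,0,100,0,105,50,0,0,0]'

```text
time: 32.02
eef_pos: [0.495, -0.0059, 0.4109]
tcp_rot: [[0.99, 0.141, -0.001], [0.141, -0.99, -0.0], [-0.001, 0.0, -1.0]]
contact_force: [-0.2, -0.7, 0.1]
width: 0.0853
grip_force: 0.0
```

```bash
python3 - <<'E'
from h import *
p,d,m=cam("wrist");print(r.get_state()["eef_pos"]);cv2.imwrite("pics/w12.png",p);C=cloud(d,m)
for n,c,R,z0,z1 in(("beaker",(.495,-.332),.045,.055,.08),("dish",(.573,-.318),.035,.01,.022),("filter",(.57,.019),.06,.026,.036),("lamp",(.658,.0135),.05,.07,.085),("amber",(.559,.334),.03,.115,.145),("white",(.486,.343),.03,.098,.115)):
    print(n,rect(C,(0,640,0,400),z0,z1,np.hypot(C[...,0]-c[0],C[...,1]-c[1])<R))
E
```

```text
[ 0.49494781 -0.00599408  0.41058783]
beaker (526, array([ 494. , -331.8,   53.4,   52.5,   51.3]), array([ 495.4, -342.3,   66.4]))
dish (108, array([ 572.8, -315.1,   59.9,   58.7,  -82.2]), array([ 571.8, -318.7,   14.4]))
filter (2341, array([568.2,  18.7,  88.6,  58.2,  -3.4]), array([569.9,  18.8,  29.1]))
lamp (1269, array([657.5,  13.4,  43.9,  43.3,  -3.4]), array([657.4,  13.3,  77.8]))
amber (308, array([558.5, 331.3,  17.9,  14.6, -15.5]), array([558.7, 328.8, 126.9]))
white (623, array([484.4, 342.9,  33. ,  32.3, -81.9]), array([485.6, 340.5, 106. ]))
```

View pics/w12.png

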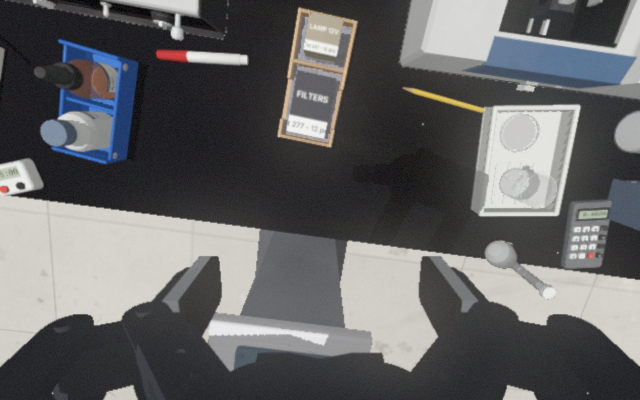

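The picture shows everything in place: bottles in the carrier (95,75) and (85,130), both cartons in the wooden tray (320,45) and (312,105), and the beaker at (520,185) next to the dish (520,132). The dish and flask haven't moved, so I'm handing in.

```bash
python3 -c "
from workcell import r
print(r.finish_job())"
```

```text
the job is handed in; nothing more can be done
None
```

The job is handed in at about 32 s: both bottles stand in the carrier, both cartons are in the wooden tray, and the beaker stands in the wash tray beside the dish, with the dish and flask left where they were; the hand-in returned no verdict.

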